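# Clear the failed specimen and set the fixture's thumbscrew

### The job

The specimen in the levelling fixture (black puck with a red dot) failed its hardness test: drop it into the red reject box and let go of it. Then set the fixture for the next one: turn its orange thumbscrew clockwise until it seats, back it off a quarter turn, and finish while still gripping the thumbscrew, holding it steady there for the lock nut to be tightened; leave the passed specimens in the green tray and the other things on the bench where they are.

Things in the scene. Friction and masses are not known exactly. Their poses are not given: they have to be found in the camera images.
- reject: black resin specimen puck, 30 mm diameter, 28 mm high, 35 g, with a steel piece 13 x 10 mm and a red paint dot on its top face; origin at the centre of its underside, z up. It starts upright in the fixture's nest and lifts straight out; 20 mm of it stands above the plate (top face 40 mm above the bench)
- reject_mid (a point): centre of the failed puck, 14 mm above its underside
- fixture: levelling fixture bolted to the bench: grey plate 90 x 190 (own y) x 20 mm high; origin at the centre of its underside, z up. Round nest at local y = -55 mm (32 mm wide, 8 mm deep). Vertical thumbscrew axis at local x = 0, y = +55 mm, on a steel collar of 13 mm radius (18 mm below z = 34 mm), top at 44 mm. A white index line on the plate runs from the collar towards local -x
- nest (a point): centre of the nest's floor, 12 mm above the bench
- wing: orange bar-shaped head of the thumbscrew: 52 mm long (own x) x 10 mm thick (own y), 48 to 72 mm above the bench, on a hub of 9 mm radius below 54 mm; grip it across the thickness. Origin on the screw axis, 46 mm above the bench. A black mark on top at its -x end stands over the fixture's index line when seated (wing and fixture axes then agree)
- screw (a joint): angle (rad) the thumbscrew is backed off from its seat: 0 = seated, a hard stop; grows anticlockwise seen from above (unscrewing), at most 4.2; 1.571 = a quarter turn off. Starts 1.0 to 2.6, stays where it is left (friction about 0.06 N m), does not rise or sink visibly. The wing's yaw is the fixture's yaw plus this angle
- reject_box: open red plastic box fixed to the bench, outside 130 (own x) x 170 (own y) x 55 mm high, walls 4 mm; origin at the centre of its underside, on the bench
- pass_tray: open green tray fixed to the bench, outside 130 (own x) x 170 (own y) x 30 mm high, walls 4 mm, with three passed pucks in it; leave alone. Origin at the centre of its underside. Fixture, box and tray stand side by side and swap places from start to start
- passed0: passed specimen in the green tray, not to be moved: black resin specimen puck, 30 mm diameter, 28 mm high, 35 g, with a steel piece 13 x 10 mm and a green paint dot on its top face; origin at the centre of its underside, z up
- passed1: passed specimen in the green tray, not to be moved: black resin specimen puck, 30 mm diameter, 28 mm high, 35 g, with a steel piece 13 x 10 mm and a green paint dot on its top face; origin at the centre of its underside, z up
- passed2: passed specimen in the green tray, not to be moved: black resin specimen puck, 30 mm diameter, 28 mm high, 35 g, with a steel piece 13 x 10 mm and a green paint dot on its top face; origin at the centre of its underside, z up
- ref_block: steel reference disc, 62 mm diameter, 12 mm high, lying on the bench; bystander, origin at the centre of its underside
- oil_bottle: small amber bottle, 36 mm diameter, 85 mm high; bystander, origin at the centre of its underside
- loupe: black eyepiece magnifier, 38 mm diameter, 34 mm high; bystander, origin at the centre of its underside
- driver: screwdriver with a yellow handle, 160 mm long, lying on the bench; bystander
Things that resemble listed ones, but are neither listed nor needed, are in the scene too. Leave any yellow look-alike of the reject alone.

How it is judged:
By the outcome, as a careful person would: the job done as asked, in the order asked, and still so for the second after the job is handed in, while the arm keeps its last pose, push and grip.
It also fails if it takes over 72 s, if anything falls off the work surface, if the arm or the gripper's body presses on something with over 40 N, if the wrist force passes 120 N, or if a joint passes its speed limit or range.

### The arm

A 6-joint arm with a two-finger parallel gripper is mounted at the origin on the work surface. World frame = base frame: x ahead of the robot, y to its left, z up, the work surface at z = 0. Lengths are in mm, angles in degrees, forces in N, time in s.
With the tool pointing down it reaches from about 300 to 875 mm from the base axis. Payload 6.4 kg.
Tool frame: the origin (TCP) lies at the very end of the fingers, on their centre line; the grasp point (between the pads) lies 19 mm behind it (manip.tcp_to_grasp is the distance from the TCP to the grasp point, in mm); z points along the fingers, y is the line along which they close (so a half turn about z gives the same grasp; the last joint's range is limited). The gripper opens to 85 mm and grips with 20 to 120 N. Pads are 22 mm wide; open, the fingers measure 114 mm over their backs; the gripper's body (76 mm by 85 mm) begins 54 mm behind the grasp point. The pads swing forward as they close: fully open they stand 13 mm farther back than shut.
Start: joints at [-81.549, 10.359, 92.074, -0, 77.567, -11.82], TCP at [199.234, -539.395, 231.288] pointing down, gripper open.
Joint ranges: [-171.53, 171.53], [-51.25, 118.39], [17.06, 147.69], [-65.23, 245.23], [0, 150.52], [-178.68, 178.68]. Speed limits (degrees/s): [147.25, 147.25, 172.46, 180, 180, 180].

### API

Orientations are given as [roll, pitch, yaw] about the fixed x, y, z axes, in that order (R = Rz(yaw) Ry(pitch) Rx(roll)).
In Python, from rig import manip, viewer, models gives the robot as it stands. The module is installed in compiled form; this text tells all that it offers.
- The arm moves only by the shell command python3 -m crank 'ROWS' [FORCE]. ROWS is JSON, a list of rows, each a list of 7 numbers: the shift along the world's x, y, z normalised to -1 to 1, where 1 is 50 mm, then the turn, a rotation vector about the world's x, y, z normalised to -1 to 1, where 1 is 0.12 rad, then the opening, from 0 (shut) to 1 (fully open). A call has exactly 8 rows; each row shifts and turns the commanded pose from where the row before left it; what a row does not reach is not made up. A row lasts 1/8 s, in which the tool goes at most 62.5 mm and 10.7 degrees, less where a joint would pass 70% of its speed; a pose out of reach is approached as far as the arm can. A call with a number of a shift or a turn outside -1 to 1 is refused whole. A call with a gripper value outside its range is refused whole. The fingers move at their own pace and stop on an object; FORCE is the grip in N (left out, the last holds). Time passes only in rows, so rows that do not move let the fingers close, or fill a call up. It gives the time, the measured TCP pose, the force, the opening and the grip force at its end, in the units of the state.
- manip.read_state(): the state, without advancing time (a new reading comes with each control period).
- viewer.capture(name): name is "scene" or "side" or "wrist"; returns (picture, depth): 400x640x3 uint8, red, green, blue; 400x640 float32, mm along the optical axis (not along the pixel's ray), 0 where there is no reading.
- viewer.camera_info(name): a dict with "fovy" (degrees; the focal length in pixels is half the picture's height over the tangent of half this angle, whatever the lens; pixels are square), "cx", "cy" (the principal point, pixels), "extrinsics" (4x4, takes a point from camera to world coordinates). Camera axes: x right, y down, z forward; pixel columns grow to the right and rows downward; lengths in mm; the calibration is good to about 2 mm. A picture is of the moment at which its call begins: read the wrist's pose just before it. camera_info takes no time and is no camera call; for the wrist camera it gives the pose at the moment of the call.
- manip.close_job(): hands the job in; it is judged then, once.
Trained networks look in the newest picture that a camera, given by its name, has taken for a name from the list of things; names that differ only in an ending like _2 or _b are one class to them, and where a whole thing is asked for, a point or a joint stands for the part that bears it (a point fixed in the world has none). Each returns a list of dicts, best first, with "p" (0 to 1); they miss things now and then, are a little off and sometimes report something else, mostly with a low value. They report only what shows in the picture. A call takes as long as a camera call. They do not tell look-alikes from the thing itself.
- models.search_frame(label, camera): "at" ([x, y, z] in mm, in the coordinates of the camera as it stood for that picture, good to about 4 mm: the middle of the surface that is visible of it).
- models.outline_of(label, camera): "pixels" (400x640 bool, what is visible of it).
- models.spot_point(label, camera): "at" ([x, y, z] in mm, in the coordinates of the camera as it stood for that picture, good to about 4 mm: a listed point, or the origin of a listed thing).
The state is a dict: "clock": time; "joint_positions": joint angles; "dq": joint speeds; "joint_efforts": joint torques, N m; "ee_pos": TCP position; "tcp_rot": TCP orientation; "contact_force": force on the tool from outside, world axes, zero at the start; "ft_torque": the same for the moment, N m; "opening": finger opening in mm; "gripper_force": force on a finger pad.
Only numpy, scipy, OpenCV 4.12 (cv2) and the standard library are available. Lean on these libraries where they do the work, as an engineer would, in place of code of your own. Each camera call takes 0.05 s, during which the arm holds its last target. There are 200 camera calls.

## Working session

There is one attempt and no reset: what is moved stays moved. The work goes in short steps, Python scripts to look and compute and a shell command to move; the robot and the scene stay as the last step left them, time stands still between calls to the robot, and variables do not carry over. Pictures are saved under pics/ and viewed, at most 10 in all, crops included, and the job is handed in when it is done.

```bash
mkdir -p pics
cat > h.py <<'E'
import numpy as np,cv2
from rig import manip,viewer,models
def cap(cam,name=None):
    ci=viewer.camera_info(cam); im,d=viewer.capture(cam)
    if name: cv2.imwrite('pics/'+name,im[:,:,::-1])
    return im,d,ci
def w(ci,p): return (np.array(ci['extrinsics'])@np.r_[p,1])[:3]
def cloud(d,ci,off=0):
    f=200/np.tan(np.radians(ci['fovy']/2)); v,u=np.mgrid[:400,:640]
    P=np.stack([(u-ci['cx'])/f*d,(v-ci['cy'])/f*d,d],-1)
    E=np.array(ci['extrinsics']); return P@E[:3,:3].T+E[:3,3]
E
python3 - <<'E'
from h import *
im,d,ci=cap('scene','s1.png')
for n in ['reject','fixture','wing','reject_box','pass_tray']:
    for r in models.spot_point(n,'scene')[:3]: print(n,round(r['p'],2),w(ci,r['at']).round())
im,d,ci=cap('side','s2.png')
print(manip.read_state())
E
```

```text
reject 0.67 [627. -50.   8.]
reject 0.62 [ 602. -151.   -3.]
reject 0.54 [629. -48.  10.]
wing 0.69 [576.  51.  43.]
reject_box 0.95 [467. 266.   3.]
pass_tray 0.79 [ 482. -302.   -2.]
pass_tray 0.39 [470. 269.   2.]
{'clock': 0.35, 'joint_positions': array([-8.15472554e+01,  1.03701947e+01,  9.20862288e+01, -9.90541059e-04,
        7.75647508e+01, -1.18171974e+01]), 'dq': array([ 0.04185532, -0.11596033, -0.19434571, -0.02206938,  0.0408974 ,
        0.1057409 ]), 'joint_efforts': array([ 5.06347769e-04, -4.44286931e+01, -3.51099730e+01, -2.26404823e-04,
        4.42016477e-03, -4.88894216e-06]), 'ee_pos': array([ 199.22959674, -539.28065151,  231.07865316]), 'tcp_rot': array([-1.79979076e+02, -3.38954650e-03,  2.02701549e+01]), 'contact_force': array([ 1.47011491,  0.1807992 , -0.03722413]), 'ft_torque': array([-0.03300962, -0.01119686, -0.02962167]), 'gripper_force': 0.0, 'opening': 85.59746638803027}
```

View pics/s1.png

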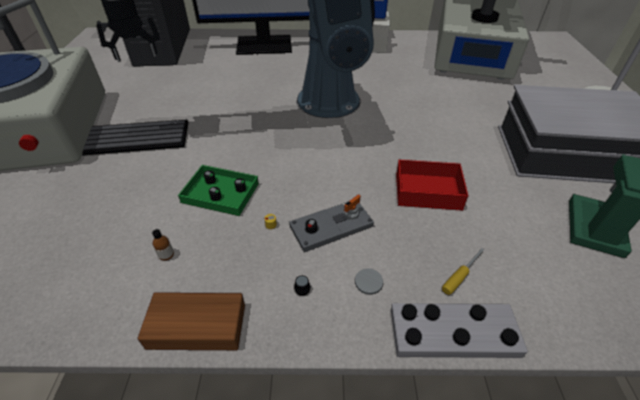

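View pics/s2.png

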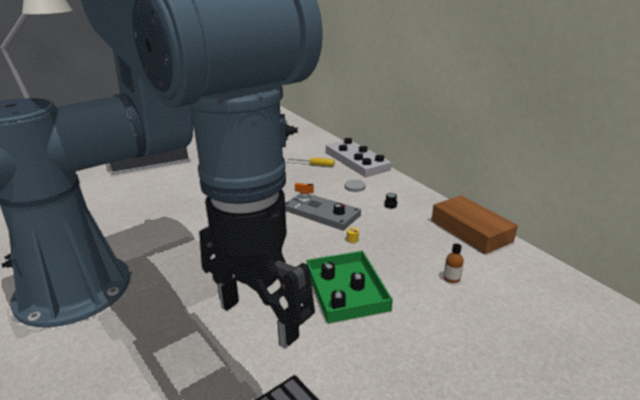

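The scene shows the red-dot puck at about (313,226) and the wing at (352,207), both on the fixture. The red box is at (431,184), the green tray at (219,190) and the yellow look-alike at (270,221). The side view shows the path is free. I'll move above the fixture.

```bash
python3 -m crank '[[0.45,0.67,0.1,0,0,0.07,1],[0.45,0.67,0.1,0,0,0.07,1],[0.45,0.67,0.1,0,0,0.07,1],[0.45,0.67,0.1,0,0,0.07,1],[0.45,0.67,0.1,0,0,0.07,1],[0.45,0.67,0.1,0,0,0.07,1],[0.45,0.67,0.1,0,0,0.07,1],[0.45,0.67,0.1,0,0,0.07,1]]' 60 && python3 -m crank '[[0.45,0.67,0.1,0,0,0.07,1],[0.45,0.67,0.1,0,0,0.07,1],[0.45,0.67,0.1,0,0,0.07,1],[0.45,0.67,0.1,0,0,0.07,1],[0.45,0.67,0.1,0,0,0.07,1],[0.45,0.67,0.1,0,0,0.07,1],[0.45,0.67,0.1,0,0,0.07,1],[0,0,0,0,0,0,1]]'
python3 - <<'E'
from h import *
im,d,ci=cap('wrist','w1.png')
np.savez('w1.npz',im=im,d=d,E=ci['extrinsics'])
for n in ['reject','nest','fixture','wing','screw']:
    for r in models.spot_point(n,'wrist')[:3]: print(n,round(r['p'],2),w(ci,r['at']).round(1))
P=cloud(d,ci)
for n in ['reject','wing','fixture']:
    for r in models.outline_of(n,'wrist')[:2]:
        m=r['pixels']&(d>0);q=P[m]; v,u=np.nonzero(m); print(n,r['p'],m.sum(),u.mean(),v.mean(),np.percentile(q,[2,50,98],axis=0).round(1).tolist())
E
```

```text
clock: 1.35
ee_pos: [379.8, -270.2, 271.6]
tcp_rot: [180.0, -0.0, 24.1]
contact_force: [0.5, -0.5, -0.0]
opening: 85.5
gripper_force: 0.0
clock: 2.35
ee_pos: [537.7, -34.9, 306.6]
tcp_rot: [180.0, -0.0, 27.7]
contact_force: [0.8, -0.3, 0.2]
opening: 85.4
gripper_force: 0.0
reject 0.85 [ 597.9 -151.5   -0. ]
reject 0.64 [622.4 -45.5  16.7]
nest 0.58 [625.  -48.7   8. ]
fixture 0.73 [600.6  -1.6   3.4]
wing 0.65 [579.2  55.2  44.3]Traceback (most recent call last):
  File "<stdin>", line 5, in <module>
ValueError: it knows: driver, fixture, loupe, nest, oil_bottle, pass_tray, passed, ref_block, reject, reject_box, reject_mid, wing
```

View pics/w1.png

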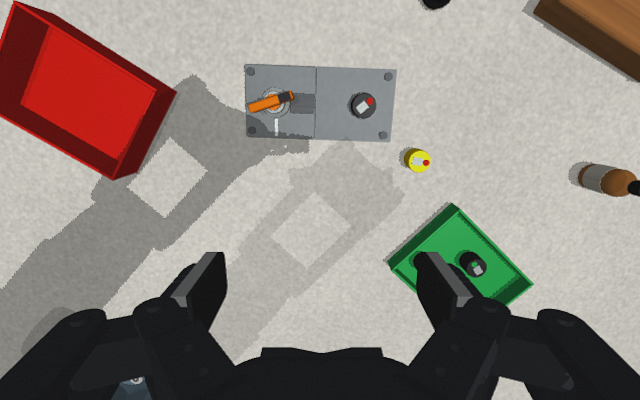

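The wrist view shows the fixture, with the wing at (270,102) and its black mark to the right at (286,98). The white index line points down at (276,126), so the screw is about 100° off its seat. The red-dot puck is at (364,104), and the yellow decoy is off the fixture at (418,160). Next I'll measure these precisely.

```bash
cat > m.py <<'E'
from h import *
def meas(im,d,ci):
    P=cloud(d,ci); hsv=cv2.cvtColor(im,cv2.COLOR_RGB2HSV); z=P[...,2]
    near=lambda c,r: np.hypot(P[...,0]-c[0],P[...,1]-c[1])<r
    wm=near((578,54),40)&(z>60)&(z<85)&(d>0)
    if wm.sum()>20:
        q=P[wm]; r=cv2.minAreaRect(q[:,:2].astype(np.float32)); b=cv2.boxPoints(r)
        e=max(b[1]-b[0],b[2]-b[1],key=np.linalg.norm)
        print('wing',wm.sum(),r,'yaw',np.degrees(np.arctan2(e[1],e[0]))%180,'z',np.median(q[:,2]))
    pl=near((600,0),140)&(z>15)&(z<26)&(d>0)
    n,l,s,c=cv2.connectedComponentsWithStats(pl.astype(np.uint8)); k=1+np.argmax(s[1:,4])
    q=P[l==k]; r=cv2.minAreaRect(q[:,:2].astype(np.float32)); b=cv2.boxPoints(r)
    e=max(b[1]-b[0],b[2]-b[1],key=np.linalg.norm); print('plate',r,'long',np.degrees(np.arctan2(e[1],e[0]))%180,'z',np.median(q[:,2]))
    pm=near((624,-48),35)&(z>34)&(z<48)&(d>0); q=P[pm]
    if pm.sum()>20: print('puck',pm.sum(),cv2.minEnclosingCircle(q[:,:2].astype(np.float32)),q.mean(0))
E
python3 - <<'E'
from m import *
a=np.load('w1.npz'); ci=viewer.camera_info('wrist'); ci['extrinsics']=a['E']; meas(a['im'],a['d'],ci)
P=cloud(a['d'],ci); print(P[100,130].round(),P[60,60].round(), P[178,115].round(),P[95,175].round(),P[5,15].round())
E
```

```text
wing 447 ((576.4867553710938, 51.53239059448242), (10.07821273803711, 51.71421813964844), 45.478302001953125) yaw 135.4783 z 72.28493804200656
plate ((600.224853515625, 1.9192733764648438), (90.1966552734375, 190.1720428466797), 25.61809730529785) long 115.61812 z 20.41539938266186
puck 478 ((623.5140991210938, -47.160526275634766), 14.825969696044922) [623.58596247 -46.98658372  40.3843908 ]
[489. 226.   5.] [494. 321.   4.] [401. 188.  53.] [521. 177.   1.] [538. 342.  55.]
```

```bash
python3 -m crank '[[0.29,-0.04,-0.5,0,0,-0.05,0.7],[0.29,-0.04,-0.6,0,0,-0.05,0.7],[0.29,-0.04,-0.7,0,0,-0.05,0.7],[0.29,-0.04,-0.8,0,0,-0.05,0.7],[0.29,-0.04,-0.8,0,0,-0.05,0.7],[0.29,-0.04,-0.7,0,0,0,0.7],[0,0,0,0,0,0,0.7],[0,0,0,0,0,0,0.7]]' 40
python3 -c "
from m import *
im,d,ci=cap('wrist','w2.png'); meas(im,d,ci); s=manip.read_state(); print(s['ee_pos'],s['tcp_rot'])"
```

```text
clock: 3.6
ee_pos: [623.9, -49.6, 102.5]
tcp_rot: [180.0, -0.0, 25.7]
contact_force: [0.1, -0.8, 1.2]
opening: 59.7
gripper_force: 0.0
wing 1757 ((577.0288696289062, 51.327064514160156), (10.214223861694336, 52.715301513671875), 45.66494369506836) yaw 135.66496 z 72.20534902609742
plate ((600.1890258789062, 2.027008056640625), (90.55923461914062, 190.2420654296875), 25.611757278442383) long 115.611755 z 20.415538785049463
puck 1489 ((624.0836791992188, -47.21274185180664), 14.914824485778809) [624.97328306 -46.78525022  40.21405804]
[624.3235145  -49.56504375 103.24460062] [ 1.79906237e+02 -1.02773516e-01  2.57371117e+01]
```

Descend 80 mm with +2 mm in y, close, then lift.

```bash
python3 -m crank '[[0,0.04,-0.4,0,0,0,0.7],[0,0,-0.4,0,0,0,0.7],[0,0,-0.4,0,0,0,0.7],[0,0,-0.3,0,0,0,0.7],[0,0,-0.12,0,0,0,0.65],[0,0,0,0,0,0,0],[0,0,0,0,0,0,0],[0,0,0,0,0,0,0]]' 40
```

```text
clock: 4.65
ee_pos: [624.3, -47.0, 21.1]
tcp_rot: [180.0, -0.1, 25.8]
contact_force: [-0.2, 0.4, -0.3]
opening: 28.4
gripper_force: 39.4
```

```bash
python3 -m crank '[[0,0,0.15,0,0,0,0],[0,0,0.35,0,0,0,0],[0,0,0.6,0,0,0,0],[0,0,0.8,0,0,0,0],[-0.2,0.4,0.6,0,0,0,0],[-0.35,0.75,0.1,0,0,0,0],[-0.35,0.75,0,0,0,0,0],[-0.35,0.75,0,0,0,0,0]]' && python3 -m crank '[[-0.35,0.75,0,0,0,0,0],[-0.4,0.8,0,0,0,0,0],[-0.4,0.8,0,0,0,0,0],[-0.35,0.75,0,0,0,0,0],[-0.25,0.35,0,0,0,0,0],[-0.1,0.1,0,0,0,0,0],[0,0,0,0,0,0,0],[0,0,0,0,0,0,0]]'
python3 - <<'E'
from h import *
im,d,ci=cap('wrist','w3.png'); P=cloud(d,ci); z=P[...,2]
m=(z>48)&(z<62)&(P[...,1]>140)&(d>0); q=P[m]; print(m.sum(),cv2.minAreaRect(q[:,:2].astype(np.float32)))
im,d,ci=cap('scene'); P=cloud(d,ci)
h=cv2.cvtColor(im,cv2.COLOR_RGB2HSV); m=((h[...,0]<6)|(h[...,0]>174))&(h[...,1]>170)&(h[...,2]>70)&(d>0)
m&=(P[...,2]>45)&(P[...,2]<65)&(P[...,1]>100)&(P[...,1]<420);q=P[m];print(m.sum(),cv2.minAreaRect(q[:,:2].astype(np.float32)))
print([w(ci,r['at']).round() for r in models.spot_point('reject_box','scene')])
E
```

```text
clock: 5.65
ee_pos: [560.9, 86.8, 152.1]
tcp_rot: [180.0, -0.1, 25.8]
contact_force: [-0.6, 0.2, -0.6]
opening: 28.2
gripper_force: 40.0
clock: 6.65
ee_pos: [469.4, 262.4, 150.7]
tcp_rot: [180.0, -0.0, 25.7]
contact_force: [0.2, -0.4, -0.3]
opening: 28.6
gripper_force: 40.0
4130 ((469.7353515625, 267.18115234375), (170.1587677001953, 130.18463134765625), 84.7198486328125)
395 ((471.919921875, 264.3526611328125), (168.77435302734375, 133.51211547851562), 84.5538330078125)
[array([467., 269.,   2.])]
```

View pics/w3.png

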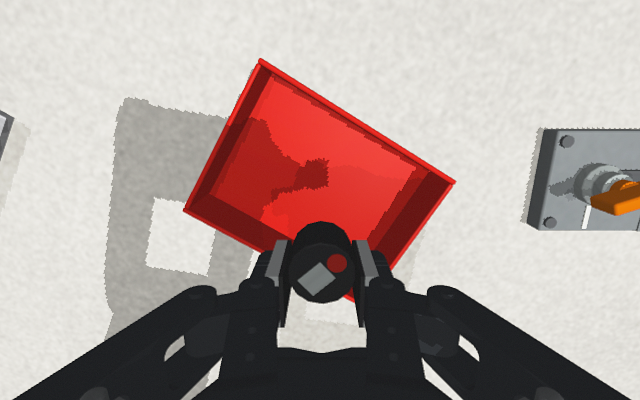

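The wrist view shows the red-dot puck held upright at (320,270), above the box centred at about (470,267). I'll lower it, release, and rise.

```bash
python3 -m crank '[[0,0.1,-0.4,0,0,0,0],[0,0,-0.6,0,0,0,0],[0,0,-0.6,0,0,0,0],[0,0,-0.5,0,0,0,0],[0,0,-0.25,0,0,0,0],[0,0,0,0,0,0,0],[0,0,0,0,0,0,0.6],[0,0,0,0,0,0,0.6]]' && python3 -m crank '[[0,0,0,0,0,0,0.6],[0,0,0.4,0,0,0,0.6],[0,0,0.7,0,0,0,0.6],[0,0,0.7,0,0,0,0.6],[0,0,0.6,0,0,0,0.6],[0,0,0.5,0,0,0,0.6],[0,0,0,0,0,0,0.6],[0,0,0,0,0,0,0.6]]'
python3 - <<'E'
from h import *
im,d,ci=cap('wrist','w4.png')
print([(r['p'],w(ci,r['at']).round()) for r in models.spot_point('reject','wrist')])
E
```

```text
clock: 7.8
ee_pos: [469.7, 268.4, 34.0]
tcp_rot: [180.0, -0.1, 25.8]
contact_force: [-0.3, -0.2, -0.2]
opening: 51.4
gripper_force: 0.0
clock: 8.8
ee_pos: [468.2, 267.9, 177.0]
tcp_rot: [-180.0, 0.1, 25.8]
contact_force: [-0.2, 0.4, 0.4]
opening: 51.3
gripper_force: 0.0
[(0.56, array([470., 269.,   4.])), (0.17, array([470., 266.,  16.]))]
```

View pics/w4.png

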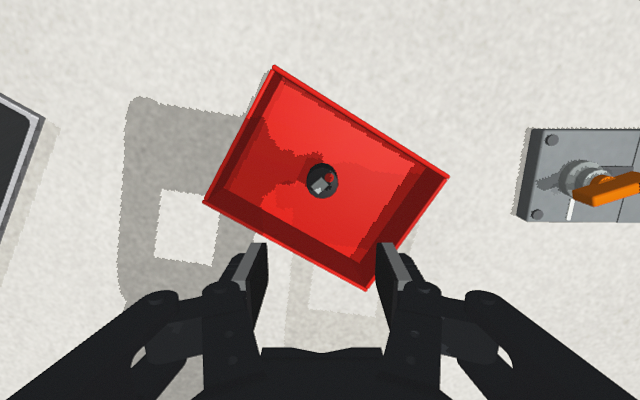

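The puck stands upright, released, in the red box at (321,181). Next I'll go above the thumbscrew while turning +110° to align with the wing.

```bash
python3 -m crank '[[0.17,-0.34,0,0,0,1,0.6],[0.17,-0.34,0,0,0,1,0.6],[0.17,-0.34,0,0,0,1,0.6],[0.17,-0.34,0,0,0,1,0.6],[0.17,-0.34,0,0,0,1,0.6],[0.17,-0.34,0,0,0,1,0.6],[0.17,-0.34,0,0,0,1,0.6],[0.17,-0.34,0,0,0,1,0.6]]' && python3 -m crank '[[0.16,-0.32,-0.1,0,0,1,0.6],[0.16,-0.32,-0.1,0,0,1,0.6],[0.16,-0.32,-0.1,0,0,1,0.6],[0.16,-0.32,-0.1,0,0,1,0.6],[0.16,-0.32,-0.1,0,0,1,0.6],[0,0,-0.1,0,0,1,0.6],[0,0,0,0,0,1,0.6],[0,0,0,0,0,1,0.6]]' && python3 -m crank '[[0,0,0,0,0,0,0.6],[0,0,0,0,0,0,0.6],[0,0,0,0,0,0,0.6],[0,0,0,0,0,0,0.6],[0,0,0,0,0,0,0.6],[0,0,0,0,0,0,0.6],[0,0,0,0,0,0,0.6],[0,0,0,0,0,0,0.6]]'
python3 -c "
from m import *
im,d,ci=cap('wrist','w5.png'); meas(im,d,ci); s=manip.read_state(); print(s['ee_pos'],s['tcp_rot'],s['joint_positions'])"
```

```text
clock: 9.9
ee_pos: [536.3, 131.5, 176.4]
tcp_rot: [-179.9, 0.0, 81.0]
contact_force: [-0.2, 0.2, 0.1]
opening: 51.2
gripper_force: 0.0
clock: 10.9
ee_pos: [575.9, 52.1, 146.1]
tcp_rot: [-179.9, -0.1, 136.0]
contact_force: [-0.1, -0.5, -0.9]
opening: 51.6
gripper_force: 0.0
clock: 11.9
ee_pos: [576.8, 52.1, 147.8]
tcp_rot: [180.0, 0.0, 135.8]
contact_force: [0.2, -0.0, -0.4]
opening: 51.6
gripper_force: 0.0
wing 990 ((576.4150390625, 52.195899963378906), (9.619152069091797, 51.74858856201172), 45.90107727050781) yaw 135.9011 z 72.16257686288695
plate ((600.76904296875, 2.0692672729492188), (90.06907653808594, 191.1272430419922), 25.69350814819336) long 115.6935 z 20.310980755356468
[576.72209669  52.10477958 147.77158917] [-1.79999058e+02  3.24800008e-04  1.35779834e+02] [-6.57458113e+00  1.58513533e+01  9.56678142e+01 -1.01476761e-03
  6.84811505e+01 -5.23540434e+01]
```

```bash
python3 -m crank '[[0,0,-0.3,0,0,0,0.5],[0,0,-0.5,0,0,0,0.5],[0,0,-0.5,0,0,0,0.5],[0,0,-0.35,0,0,0,0.5],[0,0,-0.14,0,0,0,0.5],[0,0,0,0,0,0,0],[0,0,0,0,0,0,0],[0,0,0,0,0,0,0]]' 50 && python3 -c "
from rig import manip; s=manip.read_state(); print(s['ft_torque'])"
```

```text
clock: 12.95
ee_pos: [577.6, 52.2, 59.3]
tcp_rot: [179.9, 0.1, 135.8]
contact_force: [0.6, 0.4, 0.9]
opening: 8.3
gripper_force: 50.9
[ 0.16233055 -0.1157252  -0.06923035]
```

```bash
python3 -m crank '[[0,0,0,0,0,-0.6,0],[0,0,0,0,0,-1,0],[0,0,0,0,0,-1,0],[0,0,0,0,0,-1,0],[0,0,0,0,0,-1,0],[0,0,0,0,0,-1,0],[0,0,0,0,0,-1,0],[0,0,0,0,0,0,0]]' && python3 -c "
from rig import manip; s=manip.read_state(); print(s['ft_torque'])" && python3 -m crank '[[0,0,0,0,0,-1,0],[0,0,0,0,0,-1,0],[0,0,0,0,0,-1,0],[0,0,0,0,0,-1,0],[0,0,0,0,0,-1,0],[0,0,0,0,0,-1,0],[0,0,0,0,0,-1,0],[0,0,0,0,0,0,0]]' && python3 -c "
from rig import manip; s=manip.read_state(); print(s['ft_torque'])"
```

```text
clock: 13.95
ee_pos: [578.1, 52.4, 59.3]
tcp_rot: [179.8, -0.0, 90.5]
contact_force: [4.7, 3.0, 1.1]
opening: 8.6
gripper_force: 50.9
[ 0.55267359 -0.62044537 -0.04003508]
clock: 14.95
ee_pos: [578.7, 52.2, 59.3]
tcp_rot: [179.8, -0.2, 42.4]
contact_force: [6.6, 2.3, -2.6]
opening: 8.7
gripper_force: 50.6
[ 0.46671583 -1.00862749 -0.07078619]
```

```bash
python3 -m crank '[[-0.03,-0.01,0,0,0,-0.7,0],[0,0,0,0,0,-0.7,0],[0,0,0,0,0,-0.5,0],[0,0,0,0,0,-0.2,0],[0,0,0,0,0,-0.2,0],[0,0,0,0,0,-0.2,0],[0,0,0,0,0,0,0],[0,0,0,0,0,0,0]]' && python3 -c "
from rig import manip; s=manip.read_state(); print(s['ft_torque'])"; python3 -m crank '[[0,0,0,0,0,-0.15,0],[0,0,0,0,0,-0.15,0],[0,0,0,0,0,-0.15,0],[0,0,0,0,0,-0.15,0],[0,0,0,0,0,0,0],[0,0,0,0,0,0,0],[0,0,0,0,0,0,0],[0,0,0,0,0,0,0]]' && python3 -c "
from rig import manip; s=manip.read_state(); print(s['ft_torque'])"
```

```text
clock: 15.95
ee_pos: [578.7, 52.0, 59.3]
tcp_rot: [179.8, -0.4, 25.3]
contact_force: [11.9, 4.3, -7.4]
opening: 8.5
gripper_force: 49.9
[ 0.74780431 -2.00912407  0.20303224]
clock: 16.95
ee_pos: [578.7, 51.9, 59.4]
tcp_rot: [179.8, -0.4, 21.3]
contact_force: [12.6, 4.7, -6.9]
opening: 8.5
gripper_force: 63.7
[ 0.71412811 -2.04620144  1.26534803]
```

```bash
python3 -m crank '[[0.03,0.01,0,0,0,0.3,0],[0.03,0.01,0,0,0,0.7,0],[0,0,0,0,0,1,0],[0,0,0,0,0,1,0],[0,0,0,0,0,1,0],[0,0,0,0,0,1,0],[0,0,0,0,0,1,0],[0,0,0,0,0,0,0]]' && python3 -c "
from rig import manip; s=manip.read_state(); print(s['ft_torque'])"; python3 -m crank '[[0,0,0,0,0,1,0],[0,0,0,0,0,1,0],[0,0,0,0,0,1,0],[0,0,0,0,0,1,0],[0,0,0,0,0,1,0],[0,0,0,0,0,1,0],[0,0,0,0,0,0.7,0],[0,0,0,0,0,0,0]]' && python3 -c "
from m import *
s=manip.read_state(); print(s['ft_torque'],s['ee_pos'],s['tcp_rot'])
im,d,ci=cap('wrist','w6.png'); meas(im,d,ci);cap('scene','s6.png')"
```

```text
clock: 17.95
ee_pos: [578.6, 52.4, 59.2]
tcp_rot: [179.9, 0.0, 62.3]
contact_force: [-1.8, 1.0, 6.5]
opening: 8.9
gripper_force: 51.6
[0.08727312 0.19766785 0.10605553]
clock: 18.95
ee_pos: [578.0, 52.4, 59.2]
tcp_rot: [-180.0, 0.0, 108.3]
contact_force: [-4.2, 1.0, 7.3]
opening: 8.8
gripper_force: 52.0
[0.03901786 0.61267297 0.09249362] [578.01948989  52.42004441  59.22338706] [-1.79960273e+02  1.43421948e-02  1.08301687e+02]
wing 3500 ((578.4999389648438, 54.30614471435547), (32.89280700683594, 49.722389221191406), 42.009666442871094) yaw 132.00964 z 72.45974409616828
plate ((578.8424072265625, 47.170196533203125), (90.34754943847656, 90.97357940673828), 25.42909812927246) long 115.42909 z 20.281172686702547
```

View pics/w6.png

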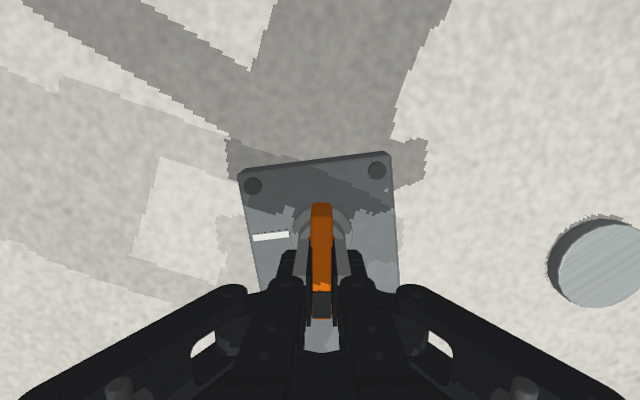

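The wrist view shows the wing gripped between the pads at (320,260). The black mark is towards the gripper at (322,303), and the index line is at (270,236). I'll measure the wing yaw from the orange pixels.

```bash
cat > wy.py <<'E'
from m import *
def wy():
    im,d,ci=cap('wrist'); P=cloud(d,ci); h=cv2.cvtColor(im,cv2.COLOR_RGB2HSV)
    m=(h[...,0]>5)&(h[...,0]<20)&(h[...,1]>150)&(abs(P[...,2]-72.3)<2)&(d>0)
    q=P[m][:,:2]; c=q.mean(0); v=np.linalg.svd(q-c,full_matrices=False)[2][0]
    r=cv2.minAreaRect(q.astype(np.float32))
    s=manip.read_state()
    print(m.sum(),c.round(1),r,'wing yaw',np.degrees(np.arctan2(v[1],v[0]))%180,'tool',s['tcp_rot'],'tq',s['ft_torque'],'F',s['contact_force'])
E
python3 -c "from wy import *; wy()"
```

```text
1567 [574.   60.1] ((576.447021484375, 52.90229797363281), (9.540411949157715, 50.26310348510742), 19.021833419799805) wing yaw 108.66336736060136 tool [-1.79958862e+02  1.49795589e-02  1.08258590e+02] tq [0.04132396 0.55617428 0.08313728] F [-3.52693325  0.87401838  7.7956077 ]
```

```bash
python3 -m crank '[[0,0,0,0,0,0.5,0],[0,0,0,0,0,0.53,0],[0,0,0,0,0,0,0],[0,0,0,0,0,0,0],[0,0,0,0,0,0,0],[0,0,0,0,0,0,0],[0,0,0,0,0,0,0],[0,0,0,0,0,0,0]]' && python3 -c "
from wy import *; wy(); im,d,ci=cap('wrist','w7.png'); cap('scene','s7.png')
print([(round(r['p'],2),w(viewer.camera_info('scene'),r['at']).round()) for n in ('reject','passed') for r in models.spot_point(n,'scene')])"
```

```text
clock: 20.1
ee_pos: [577.9, 52.4, 59.2]
tcp_rot: [-179.9, 0.0, 115.3]
contact_force: [-4.0, 1.0, 8.5]
opening: 8.4
gripper_force: 52.0
1572 [573.   59.8] ((576.23974609375, 52.67479705810547), (9.68929386138916, 50.76551055908203), 25.822126388549805) wing yaw 115.69301364545466 tool [-1.79946467e+02  6.78320412e-03  1.15334547e+02] tq [0.00629412 0.66658094 0.03556785] F [-4.10733846  0.187434    8.70968617]
[(0.71, array([474., 269.,   3.])), (0.59, array([ 602., -150.,   -4.])), (0.34, array([625., -53.,  12.])), (0.7, array([ 445., -329.,    1.])), (0.69, array([ 507., -305.,    3.])), (0.51, array([ 473., -241.,   -4.]))]
```

View pics/s7.png

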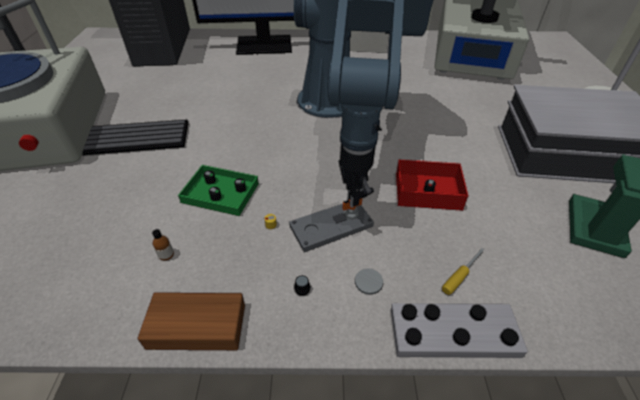

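The scene shows the puck in the red box at (431,186), an empty nest at (311,226), and the gripper holding the wing at (350,205). Everything else is where it was. The wing yaw is 115.7°, a quarter turn off the seat, and the grip is 52 N. I'm handing in.

```bash
python3 -c "from rig import manip; print(manip.close_job())"
```

```text
the job is handed in; nothing more can be done
None
```

The failed puck is released in the red box; the thumbscrew was seated and backed off a quarter turn (measured 90°), the arm is still gripping it, and the job is handed in.

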